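# Switch the ball sorter to the other bin

### The arm

A 6-joint arm with a two-finger parallel gripper is mounted at the origin on the work surface. World frame = base frame: x ahead of the robot, y to its left, z up, the work surface at z = 0. Lengths are in m, angles in rad, forces in N, time in s.
With the tool pointing down it reaches from about 0.35 to 0.775 m from the base axis. Payload 7.3 kg.
Tool frame: the origin (TCP) lies midway between the tips of the shut fingers; the grasp point (between the pads) lies 19 mm behind it; x points along the fingers, z is the direction in which the jaws open and shut, and the axes are right-handed (so a half turn about x gives the same grasp; the last joint's range is limited). The gripper opens to 92 mm and grips with 3 to 60 N. Pads are 19 mm wide; open, the fingers measure 130 mm over their backs; the gripper's body (75 mm by 190 mm) begins 47 mm behind the grasp point.
Start: joints at [-1.421, 0.342, 1.524, -0, 1.275, -0.146], TCP at [0.153, -0.502, 0.227] pointing down, gripper open.
Joint ranges: [-2.53, 2.53], [-0.77, 2.02], [0.04, 2.7], [-1, 4.14], [0.28, 2.66], [-3.11, 3.11]. Speed limits (rad/s): [2.57, 2.57, 3.14, 3.14, 3.14, 3.14].

### API

Orientations are given as [roll, pitch, yaw] about the fixed x, y, z axes, in that order (R = Rz(yaw) Ry(pitch) Rx(roll)).
In Python, from cell import observe, cams, robot gives the robot as it stands.
- The arm moves only by the tool jog_arm, never from a script. Its argument "plan" is one flat list of numbers, 7 for each row, row after row: the turn, a rotation vector about the tool's x, y, z in degrees, then the shift along the tool's x, y, z in cm, then the opening, from -1 (shut) to 1 (fully open). In form: [ax, ay, az, x, y, z, jaw, ax, ay, az, x, y, z, jaw, ...]. A call has 1 to 10 rows; each row is the pose to reach, as a shift and turn from the pose commanded when the call began, along the tool's axes at that moment; what a row does not reach only later rows make up. A row lasts 1/10 s, in which the tool goes at most 50 mm and 8.59 degrees, less where a joint would pass 70% of its speed; a pose out of reach is approached as far as the arm can. A call with a gripper value outside its range is refused whole. The fingers move at their own pace and stop on an object; "newtons" is the grip in N (left out, the last holds). Time passes only in rows, so rows that repeat a pose let the fingers close. It gives the time, the measured TCP pose, the force and the opening at its end, in the units of the state.
- observe(): the state, without advancing time (a new reading comes with each control period).
- cams.read_camera(name): name is "scene" or "top" or "wrist"; returns a dict with "image" (420x560x3 uint8, red, green, blue), "fov_y" (degrees; the focal length in pixels is half the picture's height over the tangent of half this angle, whatever the lens; pixels are square), "cx", "cy" (the principal point, pixels), "k1" (the pictures are not rectified: a ray, as slopes to the right and down, at radius r is drawn at 1 + k1 r^2 times it, then the intrinsics apply), "T" (4x4, takes a point from camera to world coordinates). Camera axes: x right, y down, z forward; pixel columns grow to the right and rows downward; lengths in m; the calibration is good to about 2 mm. A picture is of the moment at which its call begins. There is no depth.
- robot.hand_in(): hands the job in, once; it reports no verdict.
The state is a dict: "time": time; "qpos": joint angles; "qvel": joint speeds; "joint_efforts": joint torques, N m; "tool_pos": TCP position; "tool_rot": TCP orientation; "contact_force": force on the tool from outside, world axes, zero at the start; "torque": the same for the moment, N m; "opening": finger opening in m.
Only numpy, scipy, OpenCV 4.12 (cv2) and the standard library are available. Lean on these libraries where they do the work, as an engineer would, in place of code of your own. Each camera call takes 0.05 s, during which the arm holds its last target.

### The job

Rock the green seesaw gate of the ball sorter over to its other side (its raised red pad is there to be pushed down), then push the yellow shutter sideways, fully open, so that the three orange conduit test balls roll down the other chute into the bin there. Only push, and only with the fingers: do not touch or carry the balls yourself, and leave the loose things around the sorter where they stand.

Things in the scene. Friction and masses are not known exactly. Their poses are not given: they have to be found in the camera images.
- sorter: The ball sorter, fixed to the table: plywood base (12 mm thick) with a feed channel behind, a seesaw gate in front, a chute and a bin on each side. Origin on the table top (z 0) straight under the gate's pivot centre; its x points away from the robot (turned up to 0.3 rad), y to the left, z up. Balls leaving the feed land in the gate's trough and roll out at its low end.
- feed_mouth (a point): Low end of the feed channel's floor, at sorter x 19, y 0, z 142 mm. The aluminium channel runs from here straight back along the sorter's +x for 220 mm, its floor rising to z 175 mm; 46 mm wide outside, 36 inside, walls 20 mm high over the floor.
- left_bin (a point): Floor centre of the blue bin on the sorter's left (+y) side, 116 mm (x) by 124 mm (y), walls 60 mm high under the chute, 85 at the sides, 120 at the outer end. Its aluminium chute, 88 mm wide, spans 108 to 186 mm from the sorter's middle and falls from z 95 to 71 mm, walls 26 mm high.
- right_bin (a point): Floor centre of the yellow bin on the sorter's right (-y) side, 116 mm (x) by 124 mm (y), walls 60 mm high under the chute, 85 at the sides, 120 at the outer end. Its aluminium chute, 88 mm wide, spans 108 to 186 mm from the sorter's middle and falls from z 95 to 71 mm, walls 26 mm high.
- gate (a joint): Tilt of the green seesaw gate about its pivot (along the sorter's x, z 130 mm). Positive: left (+y) end raised, balls run to the right bin; negative: right end raised, balls run to the left bin. Stops at -0.25 and 0.25 rad. It starts at one stop; the weight over its pivot tips it on by itself once past 0 and keeps it there. 1 to 3 N on the raised pad rocks it.
- gate_left_pad (a point): Centre of the top face of the gate's left red pad, 50 x 50 x 6 mm, on the robot's side of the trough: 82 mm from the pivot centre towards the robot, 95 mm left, 12 mm up, in the gate's frame (axes: x along the pivot away from the robot, z normal to the pad). It moves 47 mm up or down when rocked. The steel weight (48 mm disc, 62 mm over the pivot) stands midway between the pads.
- gate_right_pad (a point): The same on the right red pad, 95 mm to the right of the pivot.
- shutter (a joint): Slide of the yellow shutter plate across the feed channel, in m: about 0 shut (balls held back), 0.05 fully open, when it stands wholly to the left of the channel. It slides along the sorter's +y (to the left) with about 1.5 N of friction and stays where it is left.
- shutter_top (a point): Centre of the shutter's upper edge, 80 mm behind the gate's pivot. The plate is 34 mm wide (y), 4 mm thick with a 14 mm thick, 12 mm high rim at the top; this point stands 73 mm above the channel's floor, so the plate rises about 53 mm clear of the channel's walls and can be pushed on its right (-y) edge there. Axes as the sorter's.
- jar: Bystander, loose, not to be moved: screw jar with black lid, 52 mm wide, 65 high, standing in front of the sorter. Origin at its underside.
- coupling: Bystander, loose, not to be moved: steel pipe coupling, 42 mm wide, 36 high, standing at the sorter's front left. Origin at its underside.
- insulator: Bystander, loose, not to be moved: white ceramic insulator, 44 mm wide, 50 high, standing at the sorter's front right. Origin at its underside.
- wrench: Bystander, loose, not to be moved: steel wrench lying behind the left bin. Origin at its underside.
- screwdriver: Bystander, loose, not to be moved: screwdriver lying behind the right bin. Origin at its underside.
- ball1: Centre of orange ball 1, a loose plastic ball of 30 mm diameter, about 18 g, which waits in the feed channel behind the shutter.
- ball2: Centre of orange ball 2, a loose plastic ball of 30 mm diameter, about 18 g, which waits in the feed channel behind the shutter.
- ball3: Centre of orange ball 3, a loose plastic ball of 30 mm diameter, about 18 g, which waits in the feed channel behind the shutter.
Not all that is in view belongs to the job. Leave any black or purple look-alike of the ball3 alone. What is shaped like the ball2 but black or brown is not meant.

How it is judged:
On the way, in this order (a step that is already met when the one before it is completed fails the run):
1. the gate is rocked over to its other side while the shutter is still shut (distance of gate_left_pad from where it was at the start of the episode above 0.027 m and (value of joint gate above 0.2 rad or value of joint gate below -0.2 rad) and value of joint shutter below 0.012 m), for 0.2 s.
2. the shutter is pushed fully open (value of joint shutter above 0.044 m), for 0.1 s.
At the end, for the whole second after the job is handed in: The gate lies over on the side opposite to its start (beyond 0.2 rad, its pads at least 27 mm from where they were), the shutter is open by at least 44 mm, and all three balls lie in the bin of that side, at rest (under 0.08 m/s) (distance of gate_left_pad from where it was at the start of the episode above 0.027 m and value of joint shutter above 0.044 m and ((value of joint gate below -0.2 rad and y of ball1 in the frame of sorter between 0.18 and 0.298 m and x of ball1 in the frame of sorter between -0.072 and 0.04 m and z of each of ball1, ball2, ball3 in the frame of sorter below 0.065 m and y of ball2 in the frame of sorter between 0.18 and 0.298 m and x of ball2 in the frame of sorter between -0.072 and 0.04 m and y of ball3 in the frame of sorter between 0.18 and 0.298 m and x of ball3 in the frame of sorter between -0.072 and 0.04 m) or (value of joint gate above 0.2 rad and y of ball1 in the frame of sorter between -0.298 and -0.18 m and x of ball1 in the frame of sorter between -0.072 and 0.04 m and z of each of ball1, ball2, ball3 in the frame of sorter below 0.065 m and y of ball2 in the frame of sorter between -0.298 and -0.18 m and x of ball2 in the frame of sorter between -0.072 and 0.04 m and y of ball3 in the frame of sorter between -0.298 and -0.18 m and x of ball3 in the frame of sorter between -0.072 and 0.04 m)) and linear speed of each of ball1, ball2, ball3 below 0.08 m/s); the robot touches nothing.
It fails at once if the sorter is pushed with the arm or the gripper's body instead of the fingers (contact force between the arm and sorter above 2 N).
It fails at once if a ball is touched by the robot (contact force between any of the fingers, the arm and ball1 above 0.3 N or contact force between any of the fingers, the arm and ball2 above 0.3 N or contact force between any of the fingers, the arm and ball3 above 0.3 N).
It fails at once if a loose bystander is moved more than 20 mm (distance of any of jar, coupling, insulator, wrench, screwdriver from where it was at the start of the episode above 0.02 m).
It also fails if it takes over 42 s, if anything falls off the work surface, if the arm or the gripper's body presses on something with over 40 N, if the wrist force passes 120 N, or if a joint passes its speed limit or range.

## Working session

There is one attempt and no reset: what is moved stays moved. The work goes in short steps, Python scripts to look and compute and a tool call to move; the robot and the scene stay as the last step left them, time stands still between calls to the robot, and variables do not carry over. Pictures are saved under pics/ and viewed, and the job is handed in when it is done.

Besides the shell and the picture viewer there is one more tool, called by a JSON object that holds its "fn" and its "kwargs". jog_arm: Moves the arm, as the interface text tells. Its arguments: {"type":"object","properties":{"plan":{"type":"array"},"newtons":{"type":"number"}},"required":["plan"]}

```bash
ls; mkdir -p pics
python3 - <<'E'
from cell import observe,cams,robot
import cv2,numpy as np,pickle
s=observe();print(s)
d={}
for n in ["scene","top","wrist"]:
    c=cams.read_camera(n);d[n]=c
    cv2.imwrite(f"pics/{n}0.png",c["image"][:,:,::-1])
    print(n,c["fov_y"],c["cx"],c["cy"],c["k1"]);print(np.round(c["T"],4))
pickle.dump(d,open("c0.pkl","wb"))
E
```

```text
pics
{'time': 0.0, 'qpos': array([-1.42099768e+00,  3.42716616e-01,  1.52502137e+00,  8.18198601e-06,
        1.27535149e+00, -1.45995918e-01]), 'qvel': array([-0.00063201, -0.00023302,  0.00119257,  0.00073515, -0.00046262,
       -0.00243957]), 'joint_efforts': array([-8.84700385e-04, -4.31245172e+01, -2.44217545e+01,  7.17379153e-02,
        5.61948004e-02, -1.23763780e-04]), 'tool_pos': array([ 0.15300375, -0.50179764,  0.22604659]), 'tool_rot': array([2.99036977, 1.56929948, 1.71536563]), 'contact_force': array([-0.25985734,  0.75664141,  0.71175977]), 'torque': array([0.03449768, 0.04192494, 0.01867859]), 'opening': 0.09202638294143492}
scene 42.361062637018335 267.933869088009 214.54467139318572 0.07403235794087568
[[-0.7502  0.4964 -0.4367  1.1158]
 [ 0.6611  0.5684 -0.4897  0.553 ]
 [ 0.0051 -0.6561 -0.7547  0.9609]
 [ 0.      0.      0.      1.    ]]
top 57.484437163282664 276.13119903764124 202.2975202153107 -0.01729234929155559
[[-0.0275 -0.9841  0.1757  0.5094]
 [-0.9991  0.0327  0.0264 -0.0028]
 [-0.0318 -0.1748 -0.9841  0.8708]
 [ 0.      0.      0.      1.    ]]
wrist 58.416352193293065 278.4378396496627 207.39895695307777 0.008335288734715614
[[ 0.2918 -0.9173 -0.2708  0.2254]
 [-0.9565 -0.2806 -0.0801 -0.4787]
 [-0.0026  0.2824 -0.9593  0.3828]
 [ 0.      0.      0.      1.    ]]
```

View pics/scene0.png

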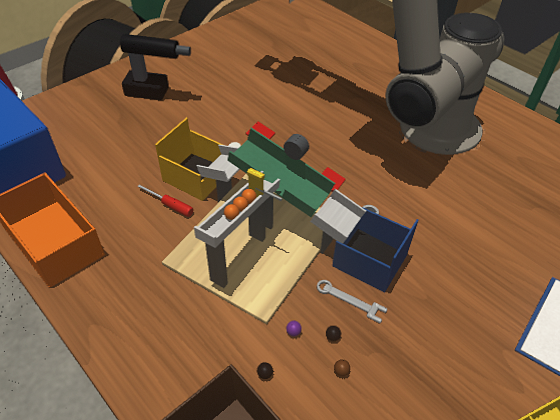

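View pics/top0.png

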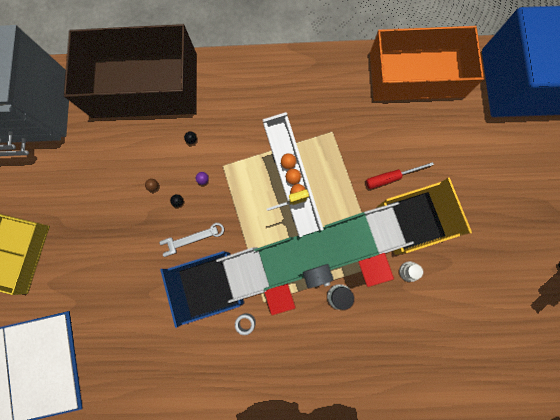

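```bash
cat > h.py <<'E'
import cv2,numpy as np,pickle
def ray(c,p):
    f=210/np.tan(np.radians(c["fov_y"]/2));K=np.array([[f,0,c["cx"]],[0,f,c["cy"]],[0,0,1.]])
    u=cv2.undistortPoints(np.array([[p]],float),K,np.array([c["k1"],0,0,0,0.]))[0,0]
    d=c["T"][:3,:3]@np.array([u[0],u[1],1]);return c["T"][:3,3],d/np.linalg.norm(d)
def onz(c,p,z):
    o,d=ray(c,p);return o+d*(z-o[2])/d[2]
def tri(c1,p1,c2,p2):
    o1,d1=ray(c1,p1);o2,d2=ray(c2,p2)
    t=np.linalg.lstsq(np.c_[d1,-d2],o2-o1,rcond=None)[0]
    a=o1+t[0]*d1;b=o2+t[1]*d2;return (a+b)/2,np.linalg.norm(a-b)
def proj(c,P):
    f=210/np.tan(np.radians(c["fov_y"]/2));K=np.array([[f,0,c["cx"]],[0,f,c["cy"]],[0,0,1.]])
    W=np.linalg.inv(c["T"]);return cv2.projectPoints(np.atleast_2d(P).astype(float),cv2.Rodrigues(W[:3,:3])[0],W[:3,3],K,np.array([c["k1"],0,0,0,0.]))[0][:,0]
E
python3 - <<'E'
from h import *
d=pickle.load(open("c0.pkl","rb"))
a=d["scene"]["image"][100:310,130:410,::-1];cv2.imwrite("pics/sc1.png",cv2.resize(a,None,fx=2.8,fy=2.8,interpolation=2))
a=d["top"]["image"][100:340,150:480,::-1];cv2.imwrite("pics/tc1.png",cv2.resize(a,None,fx=2.4,fy=2.4,interpolation=2))
for n in ["scene","top"]:
    h=cv2.cvtColor(d[n]["image"],cv2.COLOR_RGB2HSV)
    for nm,lo,hi in [("red",(0,190,110),(4,255,255)),("red2",(174,190,110),(180,255,255)),("orange",(5,190,150),(14,255,255)),("yel",(20,150,120),(32,255,255))]:
        m=cv2.inRange(h,lo,hi);k,l,s,ce=cv2.connectedComponentsWithStats(m)
        for i in range(1,k):
            if s[i,4]>25: print(n,nm,s[i],ce[i].round(1))
E
```

```text
scene red [252 122  23  17 176] [263.4 129.7]
scene red [322 167  23  23 219] [333.7 177.2]
scene red [161 195  31  20 273] [176.2 204.1]
scene orange [   0  173   95   90 2724] [ 46.3 228.2]
scene orange [225 189  30  27 319] [239.3 201.9]
scene yel [155 118  32  27  73] [170.7 131.2]
scene yel [190 130  30  14  44] [204.1 136.7]
scene yel [159 155  41  21  99] [178.1 164.6]
scene yel [247 168  18  10  88] [255.3 172.6]
scene yel [518 396  42  24 336] [545.3 412.5]
top red [367 170  36  18 333] [384.1 178.3]
top red [359 253  35  34 699] [375.2 269.8]
top red [265 284  30  31 617] [279.3 299.4]
top orange [396  27  60   4  93] [425.5  28.4]
top orange [ 378   26  106   57 2426] [422.5  65.4]
top orange [282 154  14  13 138] [288.1 160. ]
top orange [287 169  13  13 139] [293.  175.1]
top orange [292 184  13   9  74] [297.  187.8]
top yel [448 178  24  55 128] [459.5 206. ]
top yel [386 182  55  19 121] [412.5 191.7]
top yel [289 189  20  13 144] [298.2 195.3]
top yel [   0  214   37   81 1837] [ 13.2 248.3]
top yel [405 233  55  20 187] [431.5 242.6]
```

```bash
true
```

```text
(no output)
```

View pics/sc1.png

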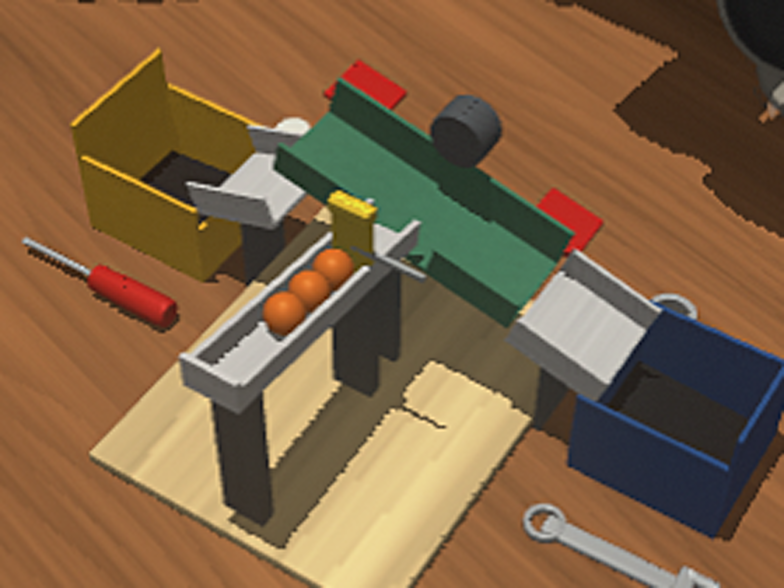

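View pics/tc1.png

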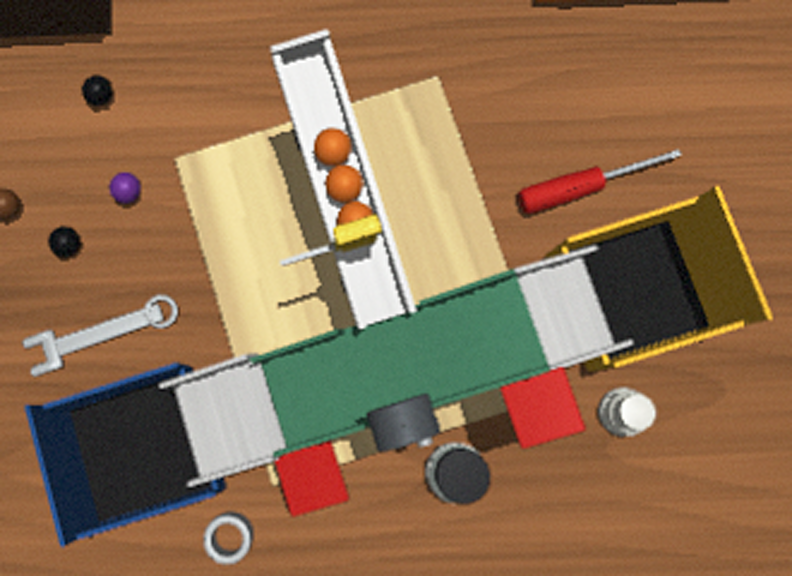

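Run:
```python
from h import *
d=pickle.load(open("c0.pkl","rb"));t=d["top"];s=d["scene"]
S=lambda x,y:(130+x/2.8,100+y/2.8)
T=lambda x,y:(150+x/2.4,100+y/2.4)
P=lambda n,a,b:print(n,[np.round(v,4) for v in tri(t,T(*a),s,S(*b))])
P("Rpad outer-near",(584,430),(361,62))
P("Rpad near/left? ",(516,448),(406,92))
P("Rpad outer far",(563,368),(326,94))
P("Lpad near out",(292,516),(602,222))
P("Lpad near in",(350,496),(546,190))
P("chan back R",(329,31),(183,357))
P("chan back L",(273,48),(240,387))
P("chan front R",(412,311),(418,222))
P("ball3",(332,146),(284,313))
P("ball2",(343,184),(309,290))
P("shut top mid",(358,230),(352,205))
R=onz(t,(375.2,269.8),.165);L=onz(t,(279.3,299.4),.119)
print(R,L,np.linalg.norm(R-L))
# lines for yaw: trough/pads
v=R-L;print("yaw",np.arctan2(-v[0]*-1,-v[1]) )
# base board corners z=.012
for p in [(177,158),(438,77)]: print(onz(t,T(*p),.012))
b3=onz(t,(288.1,160),.142+.0245);b2=onz(t,(293,175.1),.16);print(b3,b2)
for nm,p,z in [("jar",T(458,474),.065),("ins",T(628,412),.05),("coup",T(228,538),.036)]:print(nm,onz(t,p,z))
```

```text
Rpad outer-near [array([ 0.4868, -0.1888,  0.1644]), np.float64(0.0044)]
Rpad near/left?  [array([ 0.4766, -0.141 ,  0.157 ]), np.float64(0.0013)]
Rpad outer far [array([ 0.5335, -0.1769,  0.1644]), np.float64(0.0038)]
Lpad near out [array([0.4248, 0.0328, 0.1063]), np.float64(0.0009)]
Lpad near in [array([ 0.4405, -0.0145,  0.117 ]), np.float64(0.0002)]
chan back R [array([ 0.796 , -0.0079,  0.1981]), np.float64(0.0051)]
chan back L [array([0.7836, 0.0361, 0.198 ]), np.float64(0.0056)]
chan front R [array([ 0.5708, -0.0524,  0.1448]), np.float64(0.0403)]
ball3 [array([ 0.7108, -0.0084,  0.1766]), np.float64(0.0022)]
ball2 [array([ 0.6815, -0.0164,  0.172 ]), np.float64(0.0012)]
shut top mid [array([ 0.6349, -0.0246,  0.2193]), np.float64(0.0024)]
[ 0.50578258 -0.1592284   0.165     ] [0.45503004 0.01651226 0.119     ] 0.18861760215280576
yaw 0.2811430119132618
[0.75301158 0.13992034 0.012     ]
[ 0.82559997 -0.11663183  0.012     ]
[ 0.71617675 -0.00895135  0.1665    ] [ 0.6879018  -0.01735873  0.16      ]
jar [ 0.45163661 -0.10775858  0.065     ]
ins [ 0.49911209 -0.26035359  0.05      ]
coup [0.40003262 0.09234233 0.036     ]
```

```bash
cat >> h.py <<'E'
from scipy.spatial.transform import Rotation as Ro
YAW=.28
O=np.array([.5599,-.0509,0]); Rs=Ro.from_euler("z",YAW).as_matrix()
def W(x,y,z): return O+Rs@np.array([x,y,z])
def goal(pos,Rg=None):
    from cell import observe
    s=observe();R=Ro.from_euler("xyz",s["tool_rot"]).as_matrix()
    sh=R.T@(np.asarray(pos)-s["tool_pos"])*100
    rv=np.zeros(3) if Rg is None else np.degrees(Ro.from_matrix(R.T@Rg).as_rotvec())
    print("rot",rv.round(1),"shift cm",sh.round(2),"norm",np.linalg.norm(sh).round(1))
E
python3 - <<'E'
from h import *
from cell import observe
s=observe();R=Ro.from_euler("xyz",s["tool_rot"]).as_matrix();print(R.round(3))
d=pickle.load(open("c0.pkl","rb"))
for n in ("top","scene"):
  print(n,proj(d[n],[W(-.082,-.089,.165),W(-.082,.095,.118),W(.019,0,.142),W(.08,0,.224),W(.239,0,.175)]).round(0).tolist())
sg=Rs[:,0]
for sgn in (1,-1):
  z=sgn*sg;x=np.array([0,0,-1.]);y=np.cross(z,x);Rg=np.c_[x,y,z]
  goal(W(-.088,-.10,.25),Rg)
print(W(-.088,-.10,.25))
E
```

```text
[[-0.     0.957  0.292]
 [ 0.001  0.292 -0.957]
 [-1.     0.    -0.001]]
top [[375.0, 270.0], [279.0, 299.0], [310.0, 233.0], [301.0, 195.0], [274.0, 122.0]]
scene [[260.0, 132.0], [331.0, 178.0], [270.0, 181.0], [253.0, 171.0], [206.0, 241.0]]
rot [-89.1  -0.   -0.1] shift cm [ -2.35  43.11 -21.42] norm 48.2
rot [90.9 -0.1  0. ] shift cm [ -2.35  43.11 -21.42] norm 48.2
[ 0.50296269 -0.17132484  0.25      ]
```

{"fn": "jog_arm", "kwargs": {"plan": [-8.5,0,0,-0.5,4.3,-2.1,-1,-17,0,0,-1,8.6,-4.2,-1,-25.5,0,0,-1.5,12.9,-6.3,-1,-34,0,0,-2,17.2,-8.4,-1,-42.5,0,0,-2.5,21.5,-10.7,-1,-51,0,0,-3,25.8,-12.8,-1,-59.5,0,0,-3.5,30.1,-14.9,-1,-68,0,0,-4,34.4,-17,-1,-76.5,0,0,-4.5,38.7,-19.2,-1,-85,0,0,-5,43.1,-21.4,-1], "newtons": 20}}

```text
time: 1.15
tool_pos: [0.504, -0.1702, 0.2768]
tool_rot: [-2.71, 1.571, -2.495]
contact_force: [0.8, -1.8, 0.8]
opening: 0.0164
```

Run:
```python
from h import *
from cell import observe,cams
s=observe();print(s["time"],s["tool_pos"],s["opening"],s["contact_force"])
z=Rs[:,0];x=np.array([0,0,-1.]);Rg=np.c_[x,np.cross(z,x),z]
goal(W(-.088,-.10,.20),Rg)
for n in("top","wrist"):
  c=cams.read_camera(n);cv2.imwrite(f"pics/{n}2.png",c["image"][:,:,::-1])
```

```text
1.15 [ 0.50398816 -0.17017062  0.27683673] 0.016393691387516163 [ 0.80834778 -1.76467801  0.84884083]
rot [-3.7 -0.   0. ] shift cm [ 7.68 -0.09 -0.12] norm 7.7
```

View pics/wrist2.png

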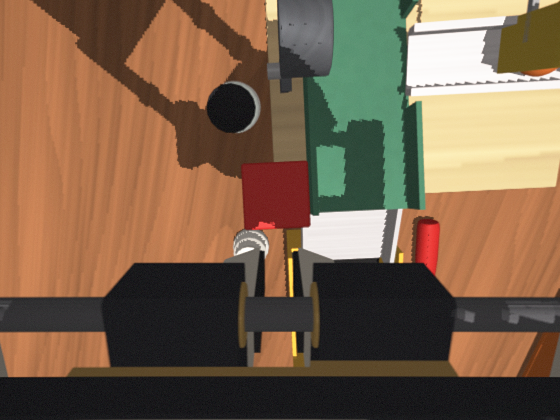

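{"fn": "jog_arm", "kwargs": {"plan": [-3.7,0,0,3,-0.1,-0.1,-1,-3.7,0,0,6,-0.1,-0.1,-1,-3.7,0,0,8,-0.1,-0.1,-1,-3.7,0,0,9.5,-0.1,-0.1,-1,-3.7,0,0,10.5,-0.1,-0.1,-1]}}

```text
time: 1.75
tool_pos: [0.5012, -0.1733, 0.1703]
tool_rot: [2.554, 1.569, 2.826]
contact_force: [-0.6, -1.6, 4.0]
opening: 0.0002
```

Run:
```python
from h import *
from cell import observe,cams
s=observe();print(s["time"],s["tool_pos"],s["opening"],s["contact_force"])
for n in("wrist",):
  c=cams.read_camera(n);cv2.imwrite(f"pics/{n}3.png",c["image"][:,:,::-1])
```

```text
1.75 [ 0.50120792 -0.17325677  0.1702503 ] 0.00024954251128903146 [-0.63624324 -1.62591962  3.97567036]
```

View pics/wrist3.png

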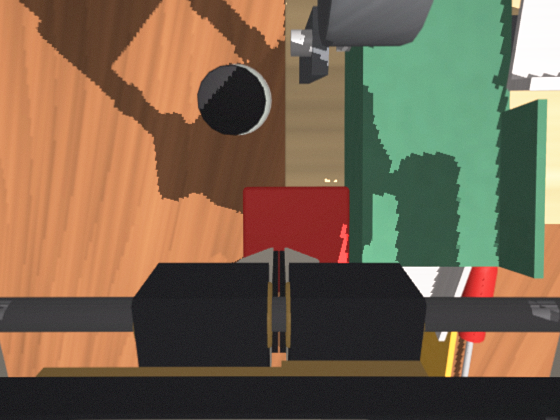

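{"fn": "jog_arm", "kwargs": {"plan": [0,0,0,1,0,0,-1,0,0,0,2,0,0,-1,0,0,0,2.8,0,0,-1]}}

```text
time: 2.1
tool_pos: [0.5022, -0.1732, 0.1432]
tool_rot: [-0.877, 1.57, -0.604]
contact_force: [0.2, 0.8, -0.3]
opening: 0.0006
```

{"fn": "jog_arm", "kwargs": {"plan": [0,0,0,0.7,0,0,-1,0,0,0,1.3,0,0,-1,0,0,0,1.3,0,0,-1,0,0,0,1.3,0,0,-1]}}

```text
time: 2.5
tool_pos: [0.5023, -0.173, 0.1307]
tool_rot: [-2.61, 1.571, -2.337]
contact_force: [0.1, -0.4, -0.5]
opening: 0.0001
```

Run:
```python
from h import *
from cell import observe,cams
s=observe();print(s["time"],s["tool_pos"],s["opening"],s["contact_force"])
for n in("scene",):
  c=cams.read_camera(n);cv2.imwrite(f"pics/{n}4.png",cv2.resize(c["image"][80:310,130:430,::-1],None,fx=2.5,fy=2.5))
```

```text
2.5 [ 0.50225697 -0.17302461  0.13071015] 0.00014391031866372412 [ 0.0935453  -0.41596305 -0.50889359]
```

View pics/scene4.png

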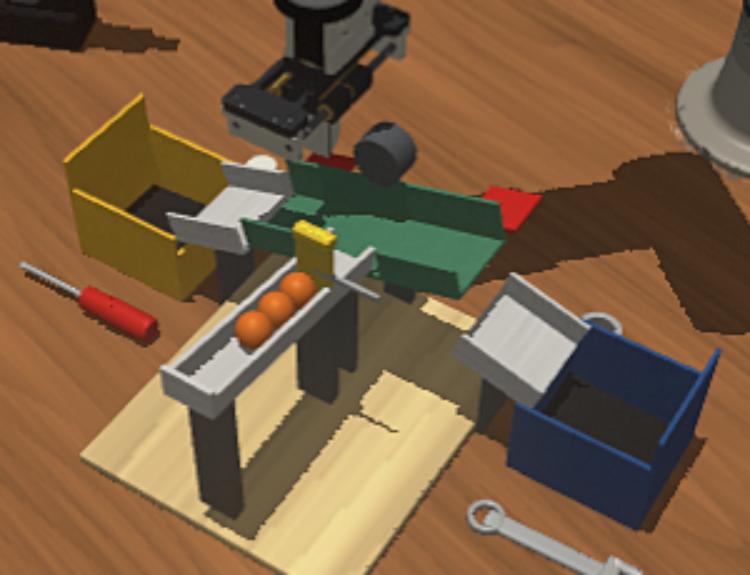

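{"fn": "jog_arm", "kwargs": {"plan": [0,0,0,-4,0,0,-1,0,0,0,-8,0,0,-1,0,0,0,-12,0,0,-1,0,0,0,-14,0,0,-1,0,0,0,-14,0,4,-1,0,0,0,-14,2,8,-1,0,0,0,-14,3,12,-1,0,0,0,-14,3.5,16,-1,0,0,0,-14,3.5,16,-1]}}

```text
time: 3.45
tool_pos: [0.6499, -0.0935, 0.2691]
tool_rot: [1.132, 1.57, 1.409]
contact_force: [-0.4, -0.3, -0.9]
opening: 0.0004
```

Run:
```python
from h import *
from cell import observe,cams
s=observe();print(s["time"],s["tool_pos"],s["contact_force"])
z=Rs[:,0];x=np.array([0,0,-1.]);Rg=np.c_[x,np.cross(z,x),z]
goal(W(.074,-.06,.198),Rg)
d={}
for n in("top","wrist","scene"):
  c=cams.read_camera(n);d[n]=c
  cv2.imwrite(f"pics/{n}5.png",c["image"][:,:,::-1])
pickle.dump(d,open("c5.pkl","wb"))
```

```text
3.45 [ 0.64987501 -0.09353143  0.26907394] [-0.35686385 -0.32088179 -0.88554421]
rot [-0.2  0.  -0.1] shift cm [ 7.11  0.58 -0.07] norm 7.1
```

View pics/wrist5.png

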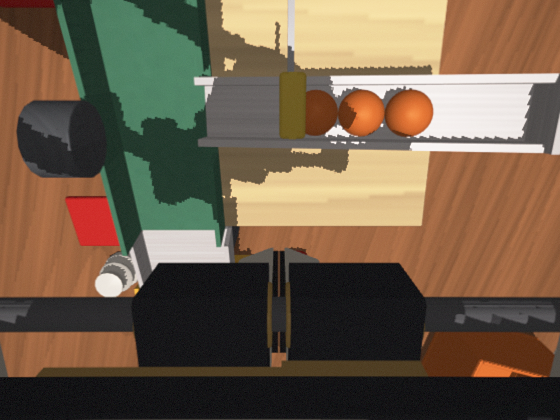

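View pics/scene5.png

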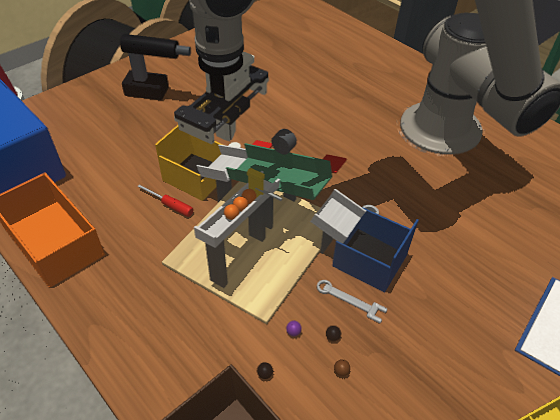

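Run:
```python
from h import *
d=pickle.load(open("c5.pkl","rb"))
for p,z in [((292,70),.224),((292,138),.224),((292,138),.212),((202,142),.163),((205,81),.163)]:
    print(Rs.T@(onz(d["wrist"],p,z)-O))
```

```text
[0.079546   0.02423574 0.224     ]
[ 0.07975817 -0.0097463   0.224     ]
[ 0.08017279 -0.01098003  0.212     ]
[ 0.01940033 -0.01852763  0.163     ]
[0.02388272 0.02157242 0.163     ]
```

{"fn": "jog_arm", "kwargs": {"plan": [0,0,0,3,0,0,-1,0,0,0,6,0,0,-1,0,0,0,7.1,0.5,0,-1,0,0,0,7.1,2,0,-1,0,0,0,7.1,3,0,-1,0,0,0,7.1,3.5,0,-1,0,0,0,7.1,3.5,0,-1]}}

```text
time: 4.3
tool_pos: [0.6378, -0.0614, 0.2016]
tool_rot: [-0.485, 1.568, -0.21]
contact_force: [0.8, -1.4, 0.0]
opening: 0.0002
```

Run:
```python
from h import *
from cell import observe,cams
s=observe();print(s["time"],Rs.T@(s["tool_pos"]-O),Rs.T@s["contact_force"])
c=cams.read_camera("wrist")
cv2.imwrite(f"pics/wrist6.png",c["image"][:,:,::-1])
```

```text
4.3 [ 0.07195066 -0.03157447  0.20156499] [ 0.39450932 -1.60443815  0.02578293]
```

View pics/wrist6.png

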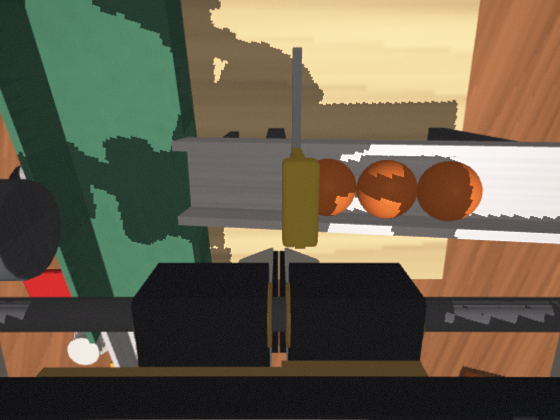

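{"fn": "jog_arm", "kwargs": {"plan": [0,0,0,0,1,0,-1,0,0,0,0,2,0,-1,0,0,0,0,3,0,-1,0,0,0,0,4,0,-1,0,0,0,0,5,0,-1,0,0,0,0,5.5,0,-1,0,0,0,0,5.8,0,-1,0,0,0,0,5.8,0,-1]}}

```text
time: 5.15
tool_pos: [0.6227, -0.0099, 0.2]
tool_rot: [-1.455, 1.564, -1.183]
contact_force: [3.7, -13.2, -0.2]
opening: 0.0003
```

Run:
```python
from h import *
from cell import observe,cams
s=observe();print(s["time"],Rs.T@(s["tool_pos"]-O),Rs.T@s["contact_force"])
for n in ("wrist","scene"):
  c=cams.read_camera(n)
  cv2.imwrite(f"pics/{n}7.png",c["image"][:,:,::-1])
```

```text
5.15 [0.07167999 0.02204068 0.19997255] [ -0.09803213 -13.7437817   -0.21619256]
```

View pics/wrist7.png

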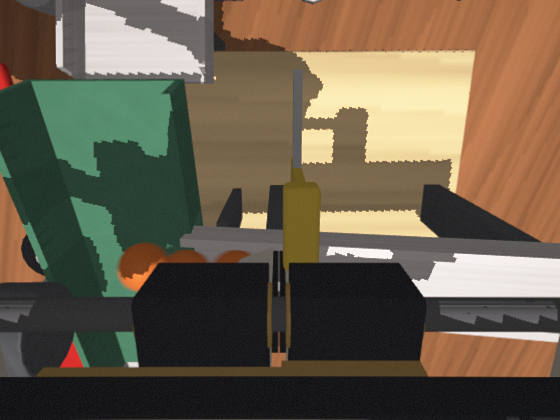

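View pics/scene7.png

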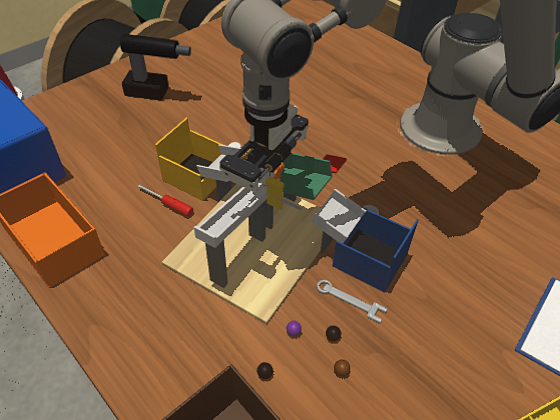

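{"fn": "jog_arm", "kwargs": {"plan": [0,0,0,0,-0.5,0,-1,0,0,0,0,-1.5,0,-1,0,0,0,-4,-1.5,0,-1,0,0,0,-8,-1.5,0,-1,0,0,0,-12,-1.5,0,-1,0,0,0,-12,-1.5,-4,-1,0,0,0,-12,-1.5,-8,-1,0,0,0,-12,-1.5,-12,-1,0,0,0,-12,-1.5,-16,-1,0,0,0,-12,-1.5,-16,-1]}}

```text
time: 6.25
tool_pos: [0.4679, -0.0645, 0.3201]
tool_rot: [2.749, 1.569, 3.021]
contact_force: [-0.5, 0.5, 0.1]
opening: 0.0005
```

{"fn": "jog_arm", "kwargs": {"plan": [0,0,0,0,-3,0,-1,0,0,0,0,-6,0,-1,0,0,0,0,-10,0,-1,0,0,0,0,-14,0,-1,0,0,0,0,-18,0,-1,0,0,0,0,-22,0,-1,0,0,0,0,-26,0,-1,0,0,0,0,-26,0,-1,0,0,0,0,-26,0,-1,0,0,0,0,-26,0,-1]}}

```text
time: 7.25
tool_pos: [0.5421, -0.3136, 0.3197]
tool_rot: [1.332, 1.57, 1.606]
contact_force: [-0.0, -0.8, 0.3]
opening: 0.0008
```

Run:
```python
from h import *
from cell import observe,cams
d={}
for n in ("top","scene"):
  c=cams.read_camera(n);d[n]=c
  cv2.imwrite(f"pics/{n}8.png",cv2.resize(c["image"][80:340,120:480,::-1],None,fx=2.2,fy=2.2))
pickle.dump(d,open("c8.pkl","wb"))
s=observe();print(s["time"],s["tool_pos"],s["contact_force"])
```

```text
7.35 [ 0.54207048 -0.31335787  0.32026591] [ 0.21764401 -0.56029696 -0.83799439]
```

View pics/top8.png

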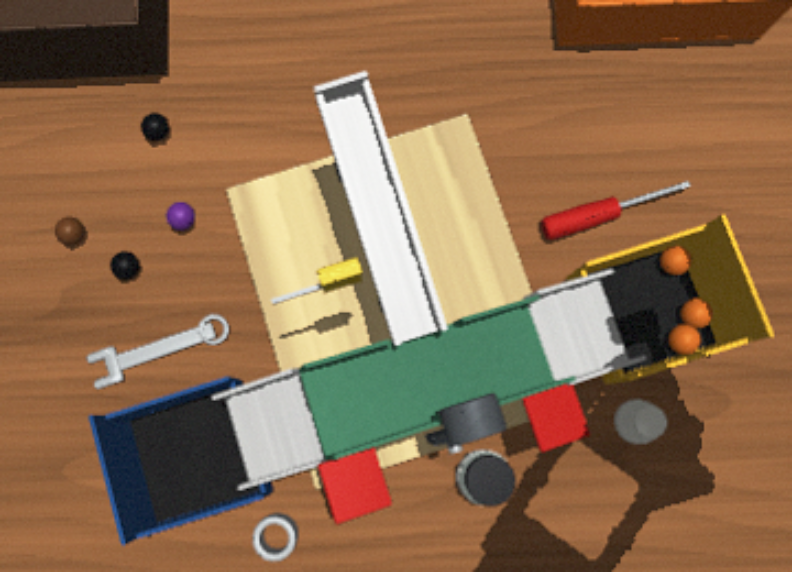

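View pics/scene8.png

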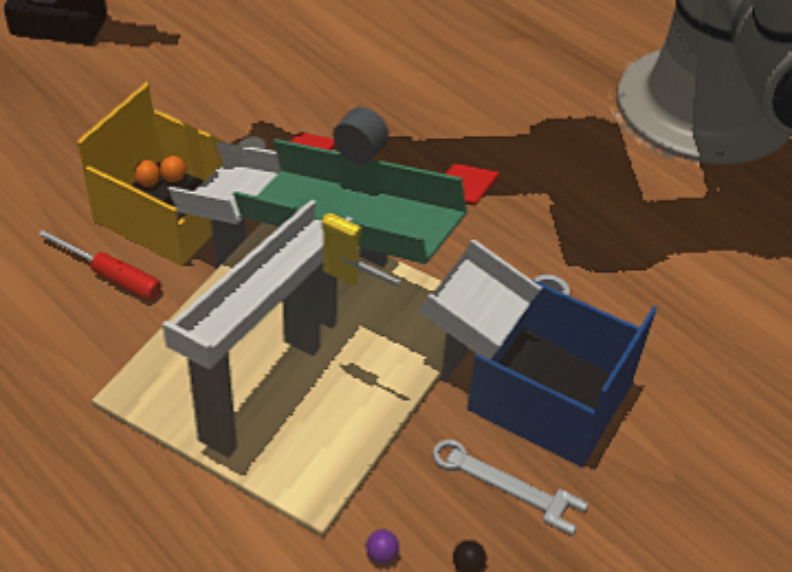

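{"fn": "jog_arm", "kwargs": {"plan": [0,0,0,0,0,0,-1,0,0,0,0,0,0,-1,0,0,0,0,0,0,-1,0,0,0,0,0,0,-1,0,0,0,0,0,0,-1,0,0,0,0,0,0,-1,0,0,0,0,0,0,-1,0,0,0,0,0,0,-1,0,0,0,0,0,0,-1,0,0,0,0,0,0,-1]}}

```text
time: 8.35
tool_pos: [0.5418, -0.3146, 0.3197]
tool_rot: [2.894, 1.571, -3.116]
contact_force: [0.1, -0.2, -0.4]
opening: 0.0008
```

Run:
```python
from h import *
from cell import observe,cams
d={}
for n in ("top","scene"):
  c=cams.read_camera(n);d[n]=c
  cv2.imwrite(f"pics/{n}9.png",c["image"][:,:,::-1])
  o=pickle.load(open("c8.pkl","rb"))[n];print(n,"T same",np.abs(o["T"]-c["T"]).max(),"imgdiff",np.abs(o["image"].astype(int)-c["image"]).mean())
  print(proj(c,[observe()["tool_pos"],W(-.016,-.24,.03),W(.08,.05,.224),W(-.082,.089,.165),W(-.082,-.095,.118)]).round(0).tolist())
pickle.dump(d,open("c9.pkl","wb"))
t=d["top"];d0=pickle.load(open("c0.pkl","rb"))
for dd in (d0,d):
  h=cv2.cvtColor(dd["top"]["image"],cv2.COLOR_RGB2HSV)
  for nm,lo,hi in [("red",(0,190,90),(4,255,255)),("orange",(5,190,90),(14,255,255)),("yel",(20,150,120),(32,255,255))]:
    m=cv2.inRange(h,lo,hi);m[:100]=0;k,l,s,ce=cv2.connectedComponentsWithStats(m)
    for i in range(1,k):
      if s[i,4]>40:
        z={"red":.118,"orange":.03,"yel":.224}[nm];print(nm,s[i],ce[i].round(1),(Rs.T@(onz(dd["top"],ce[i],z)-O)).round(4),(Rs.T@(onz(dd["top"],ce[i],.165)-O)).round(4) if nm=="red" else "")
```

```text
top T same 0.0 imgdiff 2.9029251700680274
[[507.0, 240.0], [416.0, 220.0], [273.0, 203.0], [281.0, 300.0], [373.0, 269.0]]
scene T same 0.0 imgdiff 0.8673965419501134
[[199.0, 46.0], [194.0, 167.0], [275.0, 181.0], [330.0, 162.0], [258.0, 147.0]]
red [366 170  37  19 347] [383.8 178.5] [ 0.0791 -0.1777  0.118 ] [ 0.072  -0.1628  0.165 ]
red [359 253  35  34 700] [375.2 269.8] [-0.0851 -0.099   0.118 ] [-0.082  -0.0891  0.165 ]
red [265 284  30  31 617] [279.3 299.4] [-0.0821  0.0938  0.118 ] [-0.0792  0.0917  0.165 ]
orange [281 154  24  39 406] [291.6 172.2] [ 0.1703 -0.0137  0.03  ] 
yel [448 178  24  55 128] [459.5 206. ] [-0.0213 -0.2489  0.224 ] 
yel [386 182  55  19 121] [412.5 191.7] [ 0.0262 -0.1824  0.224 ] 
yel [289 189  20  13 144] [298.2 195.3] [0.0804 0.0051 0.224 ] 
yel [   0  214   37   81 1837] [ 13.2 248.3] [0.1438 0.5031 0.224 ] 
yel [405 233  55  20 187] [431.5 242.6] [-0.0645 -0.1811  0.224 ] 
red [366 170  37  19 348] [383.7 178.5] [ 0.0791 -0.1775  0.118 ] [ 0.072  -0.1627  0.165 ]
red [358 255  29  31 604] [372.4 269.3] [-0.0825 -0.0944  0.118 ] [-0.0795 -0.0847  0.165 ]
red [265 284  33  34 706] [280.9 300.6] [-0.0852  0.0916  0.118 ] [-0.0821  0.0896  0.165 ]
orange [421 192  13  13 131] [427.  197.9] [ 0.0217 -0.2804  0.03  ] 
orange [424 215  20  26 282] [433.6 227.9] [-0.0449 -0.2697  0.03  ] 
yel [448 178  24  55 128] [459.5 206. ] [-0.0213 -0.2489  0.224 ] 
yel [386 182  55  19 127] [412.4 191.8] [ 0.0262 -0.1822  0.224 ] 
yel [264 197  21  13 147] [274.1 202.9] [0.0805 0.0487 0.224 ] 
yel [   0  214   37   81 1843] [ 13.3 248.3] [0.1438 0.503  0.224 ] 
yel [437 233  23   9  64] [449. 237.] [-0.0648 -0.2122  0.224 ]
```

View pics/top9.png

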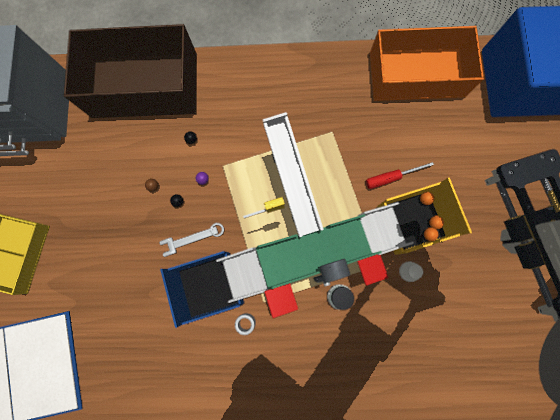

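View pics/scene9.png

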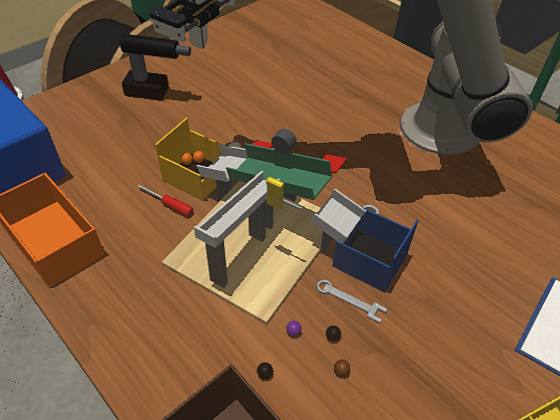

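Run:
```python
from h import *
from cell import robot,observe
for f in ("c8.pkl","c9.pkl"):
  c=pickle.load(open(f,"rb"))["top"];h=cv2.cvtColor(c["image"],cv2.COLOR_RGB2HSV)
  m=cv2.inRange(h,(5,190,90),(14,255,255));m[:150]=0
  k,l,s,ce=cv2.connectedComponentsWithStats(m);print(s[1:].tolist())
for p in [(427,198),(436,222),(431.4,234)]: print((Rs.T@(onz(c,p,.02)-O)).round(4))
print(observe()["contact_force"])
```

```text
[[391, 171, 1, 1, 1], [393, 181, 1, 1, 1], [388, 183, 1, 1, 1], [421, 192, 13, 13, 132], [424, 215, 20, 26, 281], [381, 257, 1, 1, 1], [383, 262, 1, 1, 1], [365, 284, 1, 1, 1]]
[[393, 181, 1, 1, 1], [421, 192, 13, 13, 131], [424, 215, 20, 26, 282], [365, 284, 1, 1, 1], [370, 284, 1, 1, 1], [293, 294, 1, 1, 1], [294, 297, 1, 1, 1], [296, 303, 1, 1, 1], [270, 312, 1, 1, 1]]
[ 0.0222 -0.2845  0.02  ]
[-0.0343 -0.2834  0.02  ]
[-0.056 -0.264  0.02 ]
[ 0.69621079 -0.20529453 -0.17813227]
```

All three balls are at rest inside the yellow bin, and the arm is clear of the sorter, so I'm handing the job in.

```bash
python3 -c "
from cell import robot
print(robot.hand_in())"
```

```text
the job is handed in; nothing more can be done
None
```

I handed the job in at about 8.5 s on the robot's clock. The three orange balls are in the yellow bin on the right; hand-in gave no verdict.

**What I did:** The right pad was the raised one, at z about 165 mm against 118 mm for the left. I pushed it down with the shut fingers until the gate tipped over. I then pushed the shutter's right edge to the left until it hit its stop, at about 14 N, and moved the arm clear to the right.

**What the last checks showed:**
- **Gate:** it lies over to the other side. The left pad is up and the right pad down, both within 3 mm of where they should be at the other stop.
- **Shutter:** it measured about 48.7 mm open in my fitted frame, or 47–48 mm if I centre on the channel's edges. It measured about 5 mm at the start, so it travelled only about 44 mm. I count it as fully open because it met a hard stop.
- **Balls:** all three are inside the bin limits, at sorter x/y of about (22, -285), (-34, -283) and (-56, -264) mm. They had not moved between two pictures about 1 s apart.
- **Bystanders:** I saw no movement of the jar, coupling, insulator, wrench or screwdriver in the pictures. I compared these by eye, except the screwdriver, which I measured.
- **Contact:** the tool force was below 1 N, which is sensor noise.

No check failed. The only disagreement was 1–2 mm between the different estimates of the sorter's middle line.

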